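Make up the clutch kit and the drive kit

TASK

Make up two kits for the rebuild: the red tray gets the tarnished clutch shoe assembly in its big bay and the small brass drain plug in one of its small pockets; the blue tray gets the green drive face in its big bay and, each in a small pocket of its own, the loose steel sleeve and the large brass drain plug. Set every part down gently, without letting it drop, so that it rests on the tray floor the same way up as it stands now, and let go. Leave the pliers, the clutch bell and the grease jar where they are.

Things in the scene. Friction and masses are not known exactly. Their poses are not given: they have to be found in the camera images.
- clutch: Clutch shoe assembly, tarnished brown-grey steel: a round carrier with three curved shoes with dark brown linings, 108 mm across, shoes 23.5 mm high; from its middle rises a round steel hub 34 mm across whose top is 40 mm above the underside (above the shoes' tops only this hub stands, so it can be pinched there from above). About 0.55 kg. Origin: centre of its underside, z up.
- drive_face: Green-anodized drive face: round disc 110 mm across and 7 mm thick with upright fan fins on its top to a height of 16 mm; from its middle rises a round green boss 34 mm across whose top is 34 mm above the underside (pinch it there from above). About 0.36 kg. Origin: centre of its underside, z up.
- sleeve: Plain bright steel sleeve (variator boss), a tube standing on end, 24 mm outside diameter, 38 mm tall, about 0.08 kg. Origin: centre of its underside, z up.
- plug_large: The large brass drain plug, standing on its hexagon head: hexagon 27 mm across flats and 10 mm high, flange 36 mm across from 10 to 14 mm, copper washer, and on top the threaded shank, 28 mm across, from 14 to 32 mm high. About 0.13 kg. Origin: centre of its underside, z up.
- plug_small: The small brass drain plug, standing on its hexagon head: hexagon 19 mm across flats and 8 mm high, flange 24 mm across from 8 to 11 mm, copper washer, and on top the threaded shank, 14 mm across, from 11 to 30 mm high. About 0.05 kg. Origin: centre of its underside, z up.
- tray_red: Red plastic kit tray, fixed, 198 x 140 mm, 18 mm high; floor 3 mm thick, walls and partitions 4 mm thick and 18 mm high. Origin: centre of its underside, x along the 198 mm side, z up. Big bay 132 x 132 mm inside, centred at x -29, y 0 mm. Two small pockets, each 54 (x) by 64 (y) mm inside, side by side at the +x end, centred at x +68, y +34 and x +68, y -34 mm.
- tray_blue: Blue plastic kit tray, fixed, 198 x 140 mm, 18 mm high; floor 3 mm thick, walls and partitions 4 mm thick and 18 mm high. Origin: centre of its underside, x along the 198 mm side, z up. Big bay 132 x 132 mm inside, centred at x -29, y 0 mm. Two small pockets, each 54 (x) by 64 (y) mm inside, side by side at the +x end, centred at x +68, y +34 and x +68, y -34 mm.
- pliers: Bystander: steel snap-ring pliers with orange grips lying flat, 177 mm long, 70 mm wide over the grips, 16 mm high. Origin under the pivot, x towards the tips.
- clutch_bell: Bystander: clutch bell, an open brown-grey steel drum lying mouth up, 125 mm across, 42 mm high, with a short hub inside. Origin: centre of its underside, z up.
- grease_jar: Bystander: yellow grease jar with a black cap, 64 mm across, 62 mm high. Origin: centre of its underside, z up.
There are look-alikes about, which are no part of the job. What is meant by the tray_red is not black, and is the larger of those in its own colour. What is shaped like the drive_face but orange is not meant.

How it is judged:
At the end, for the whole second after the job is handed in: Clutch and drive face in their trays' big bays (14.5 mm of centre in x and y); small plug in a red pocket, sleeve and large plug in different blue pockets (17.5 mm in x, 22.5 in y). All within 4 mm of the tray floor, upright to 0.15 rad, still, released; bystanders moved under 20 mm (x of clutch in the frame of tray_red between -0.0435 and -0.0145 m and y of clutch in the frame of tray_red between -0.0145 and 0.0145 m and x of drive_face in the frame of tray_blue between -0.0435 and -0.0145 m and y of drive_face in the frame of tray_blue between -0.0145 and 0.0145 m and ((x of plug_small in the frame of tray_red between 0.0505 and 0.0855 m and y of plug_small in the frame of tray_red between 0.0115 and 0.0565 m) or (x of plug_small in the frame of tray_red between 0.0505 and 0.0855 m and y of plug_small in the frame of tray_red between -0.0565 and -0.0115 m)) and (((x of sleeve in the frame of tray_blue between 0.0505 and 0.0855 m and y of sleeve in the frame of tray_blue between 0.0115 and 0.0565 m) and (x of plug_large in the frame of tray_blue between 0.0505 and 0.0855 m and y of plug_large in the frame of tray_blue between -0.0565 and -0.0115 m)) or ((x of sleeve in the frame of tray_blue between 0.0505 and 0.0855 m and y of sleeve in the frame of tray_blue between -0.0565 and -0.0115 m) and (x of plug_large in the frame of tray_blue between 0.0505 and 0.0855 m and y of plug_large in the frame of tray_blue between 0.0115 and 0.0565 m))) and z of each of clutch, plug_small in the frame of tray_red below 0.007 m and angle between each of clutch, drive_face, sleeve, plug_large, plug_small's own z axis and vertical below 0.15 rad and linear speed of each of clutch, drive_face, sleeve, plug_large, plug_small below 0.02 m/s and angular speed of each of clutch, drive_face, sleeve, plug_large, plug_small below 0.2 rad/s and contact force between the fingers and clutch below 0.1 N and z of each of drive_face, sleeve, plug_large in the frame of tray_blue below 0.007 m and contact force between the fingers and drive_face below 0.1 N and contact force between the fingers and sleeve below 0.1 N and contact force between the fingers and plug_large below 0.1 N and contact force between the fingers and plug_small below 0.1 N and distance of each of pliers, clutch_bell, grease_jar from where it was at the start of the episode below 0.02 m); the robot touches nothing.
It fails at once if a part is let fall (it moves faster than 0.6 m/s while out of the gripper, as after a fall of about 20 mm) ((linear speed of clutch above 0.6 m/s and contact force between the fingers and clutch below 0.1 N) or (linear speed of drive_face above 0.6 m/s and contact force between the fingers and drive_face below 0.1 N) or (linear speed of sleeve above 0.6 m/s and contact force between the fingers and sleeve below 0.1 N) or (linear speed of plug_large above 0.6 m/s and contact force between the fingers and plug_large below 0.1 N) or (linear speed of plug_small above 0.6 m/s and contact force between the fingers and plug_small below 0.1 N)).
It fails at once if the pliers, the clutch bell or the grease jar is pushed more than 20 mm from its place (distance of any of pliers, clutch_bell, grease_jar from where it was at the start of the episode above 0.02 m).
It also fails if it takes over 112 s, if anything falls off the work surface, if the arm or the gripper's body presses on something with over 40 N, if the wrist force passes 120 N, or if a joint passes its speed limit or range.

ROBOT

A 6-joint arm with a two-finger parallel gripper is mounted at the origin on the work surface. World frame = base frame: x ahead of the robot, y to its left, z up, the work surface at z = 0. Lengths are in m, angles in rad, forces in N, time in s.
With the tool pointing down it reaches from about 0.225 to 0.875 m from the base axis. Payload 3.4 kg.
Tool frame: the origin (TCP) lies at the very end of the fingers, on their centre line; the grasp point (between the pads) lies behind it (manip.grasp_offset is the z of the grasp point in the tool frame, in m); z points along the fingers, y is the line along which they close (so a half turn about z gives the same grasp; the last joint's range is limited). The gripper opens to 85 mm and grips with 20 to 120 N. Pads are 22 mm wide; open, the fingers measure 114 mm over their backs; the gripper's body (76 mm by 85 mm) begins 54 mm behind the grasp point. The pads swing forward as they close: fully open they stand 13 mm farther back than shut.
Start: joints at [-1.346, 0.276, 1.505, -0, 1.361, -0.121], TCP at [0.195, -0.541, 0.231] pointing down, gripper open.
Joint ranges: [-2.89, 2.89], [-0.75, 2.08], [0.22, 2.7], [-1.18, 4.32], [0.11, 2.71], [-2.7, 2.7]. Speed limits (rad/s): [2.57, 2.57, 3.14, 3.14, 3.14, 3.14].

INTERFACE

Orientations are given as a unit quaternion [w, x, y, z].
In Python, from rig import manip gives the robot as it stands.
- The arm moves only by the shell command python3 -m pendant 'ROWS' [FORCE]. ROWS is JSON, a list of rows, each an object of numbers: "dx", "dy", "dz": the shift along the tool's x, y, z in m; "rx", "ry", "rz": the turn, a rotation vector about the tool's x, y, z in degrees; "hand": the finger opening in m, from 0 to 0.0854. In form: [{"dx": .., "dy": .., "dz": .., "rx": .., "ry": .., "rz": .., "hand": ..}, ...]. A call has 1 to 12 rows; each row shifts and turns the commanded pose from where the row before left it, along the tool's axes as they then stand; what a row does not reach is not made up. A row lasts 1/12 s, in which the tool goes at most 41.7 mm and 7.16 degrees, less where a joint would pass 70% of its speed; a pose out of reach is approached as far as the arm can. A call is refused whole if a number of a shift passes 0.0417 or a number of a turn 7.16, either way. A call with a gripper value outside its range is refused whole. The fingers move at their own pace and stop on an object; FORCE is the grip in N (left out, the last holds). Time passes only in rows, so rows that do not move let the fingers close. It gives the time, the measured TCP pose, the force, the opening and the grip force at its end, in the units of the state.
- manip.get_state(): the state, without advancing time (a new reading comes with each control period).
- manip.get_image(name): name is "scene" or "side" or "wrist"; returns a dict with "frame" (400x640x3 uint8, red, green, blue), "fx", "fy", "cx", "cy" (pixels), "position" and "attitude" of the camera in the world; the wrist camera has in their place "mount" (4x4, takes a point from camera to tool coordinates, whose origin is the TCP and whose axes are the flange's). Camera axes: x right, y up, looking along -z (the intrinsics and any distortion apply to the point x, -y, -z); pixel columns grow to the right and rows downward; lengths in m; the calibration is good to about 2 mm. A picture is of the moment at which its call begins: read the wrist's pose just before it. There is no depth.
- manip.sign_off(): hands the job in; it is judged then, once.
The state is a dict: "clock": time; "qpos": joint angles; "qd": joint speeds; "effort": joint torques, N m; "position": TCP position; "ee_rot": TCP orientation; "contact_force": force on the tool from outside, world axes, zero at the start; "moment": the same for the moment, N m; "width": finger opening in m; "gripper_force": force on a finger pad.
Only numpy, scipy, OpenCV 4.12 (cv2) and the standard library are available. Lean on these libraries where they do the work, as an engineer would, in place of code of your own. Each camera call takes 0.05 s, during which the arm holds its last target. There are 200 camera calls.

## Working session

There is one attempt and no reset: what is moved stays moved. The work goes in short steps, Python scripts to look and compute and a shell command to move; the robot and the scene stay as the last step left them, time stands still between calls to the robot, and variables do not carry over. Pictures are saved under pics/ and viewed, at most 14 in all, crops included, and the job is handed in when it is done.

```bash
ls; mkdir -p pics
cat > h.py <<'E'
import numpy as np, cv2
from rig import manip
from scipy.spatial.transform import Rotation as R
def q2R(q): return R.from_quat([q[1],q[2],q[3],q[0]]).as_matrix()
def grab(n):
    s=manip.get_state(); d=manip.get_image(n)
    if 'mount' in d:
        T=np.eye(4);T[:3,:3]=q2R(s['ee_rot']);T[:3,3]=s['position']
        M=T@np.array(d['mount']);d['P']=M[:3,3];d['Q']=M[:3,:3]
    else:
        d['P']=np.array(d['position']);a=np.array(d['attitude']);d['Q']=a if a.shape==(3,3) else q2R(a)
    d['s']=s
    return d
def save(d,f): cv2.imwrite('pics/'+f,d['frame'][:,:,::-1])
def ray(d,u,v,z):
    r=d['Q']@np.array([(u-d['cx'])/d['fx'],-(v-d['cy'])/d['fy'],-1.])
    return d['P']+r*(z-d['P'][2])/r[2]
E
python3 - <<'E'
from h import *
for n in ['scene','side','wrist']:
    d=grab(n);save(d,n+'0.png');print(n,[ (k,d[k]) for k in d if k not in('frame','s')])
print(d['s'],manip.grasp_offset)
E
```

```text
pics
scene [('fx', 406.30126668032426), ('fy', 406.30126668032426), ('cx', 320.55369585425876), ('cy', 199.42817293767004), ('position', array([ 0.86291094, -0.51056504,  0.73703846])), ('attitude', array([0.88113831, 0.37652001, 0.10290951, 0.26690372])), ('P', array([ 0.86291094, -0.51056504,  0.73703846])), ('Q', array([[ 0.83634407, -0.39286321,  0.38234421],
       [ 0.54785317,  0.57399017, -0.60859855],
       [ 0.01963416,  0.71846627,  0.69528463]]))]
side [('fx', 379.84762846933444), ('fy', 379.84762846933444), ('cx', 318.5139495121805), ('cy', 198.1316558000017), ('position', array([-0.11070296,  0.6847708 ,  0.90397653])), ('attitude', array([-0.35237625, -0.13249255,  0.34477519,  0.85988765])), ('P', array([-0.11070296,  0.6847708 ,  0.90397653])), ('Q', array([[-0.7165534 ,  0.51464769, -0.4708386 ],
       [-0.69736826, -0.51392209,  0.4995614 ],
       [ 0.01512377,  0.68631031,  0.72715158]]))]
wrist [('fx', 286.0722237873395), ('fy', 286.0722237873395), ('cx', 323.5378900837835), ('cy', 199.4466041087493), ('mount', array([[ 1.05897803e-03,  9.66157405e-01,  2.5795
[... 560 characters left out ...]
 array([-1.34601312e+00,  2.76554617e-01,  1.50601758e+00, -1.80091505e-05,
        1.36072924e+00, -1.21000917e-01]), 'qd': array([-1.73364629e-03, -3.03669654e-03, -4.75341713e-03,  6.81751777e-04,
       -1.43519054e-05, -7.47924489e-04]), 'effort': array([ 1.86697464e-03, -4.17700410e+01, -2.46403152e+01, -4.21623645e-05,
        5.76146180e-03, -1.32792593e-06]), 'position': array([ 0.19476676, -0.54049357,  0.23050879]), 'ee_rot': array([-8.52781899e-04,  9.85090676e-01,  1.72033803e-01, -5.31084770e-05]), 'contact_force': array([-0.1839216 , -0.15971551, -0.75774987]), 'moment': array([-0.02974612,  0.04534952, -0.00553824]), 'gripper_force': 0.0, 'width': 0.08570934762612376} -0.0187
```

View pics/scene0.png

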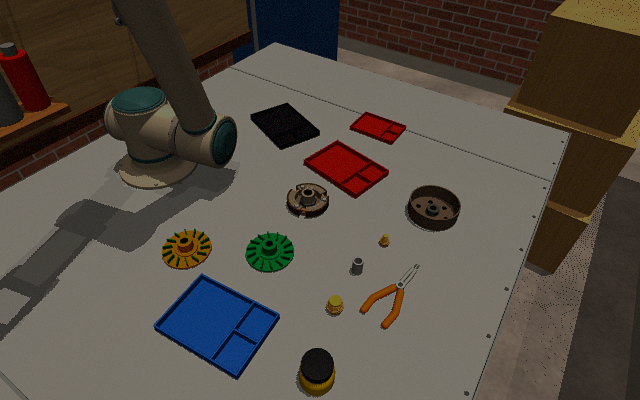

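View pics/side0.png

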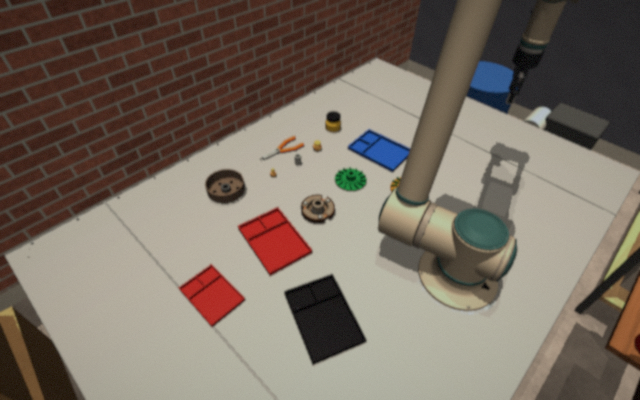

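Scene view. Candidates for each part:
- **Red tray:** (346,168) is the larger red one, so it fits. The red one at (378,127) is smaller, and (285,125) is black.
- **Drive face:** (270,250) is green, so it fits. (187,248) is the orange look-alike.
- **Only one of each:** clutch (307,199), small plug (385,240), sleeve (357,265), large plug (335,304), blue tray (217,324). The bell is at (433,208), the pliers at (395,295) and the jar at (317,371).

Next I measure these and check them in an enlarged crop.

```bash
cat > m.py <<'E'
from h import *
def mask(d,lo,hi):
    h=cv2.cvtColor(d['frame'],cv2.COLOR_RGB2HSV); return cv2.inRange(h,lo,hi)
def comps(m,amin=40):
    n,l,st,c=cv2.connectedComponentsWithStats(m)
    return [(c[i],st[i],(l==i).astype(np.uint8)) for i in range(1,n) if st[i][4]>=amin]
def tray(d,cm,z):
    k=cv2.findContours(cm,cv2.RETR_EXTERNAL,cv2.CHAIN_APPROX_NONE)[0]
    k=max(k,key=cv2.contourArea)[:,0]
    w=np.array([ray(d,u,v,z)[:2] for u,v in k],np.float32)*1000
    return cv2.minAreaRect(w)
E
python3 - <<'E'
from m import *
for n in ['scene','side']:
    d=grab(n)
    for name,lo,hi in [('red',(0,190,90),(4,255,255)),('blue',(105,150,60),(118,255,255)),('green',(55,130,40),(85,255,255)),('yel',(10,130,80),(32,255,255))]:
        for c,st,cm in comps(mask(d,lo,hi)):
            p=ray(d,*c,0.012)
            if not(-.4<p[0]<1.1 and abs(p[1])<.8): continue
            print(n,name,c.round(1),st[4],p.round(3), tray(d,cm,.012) if name in('red','blue') else '')
    if n=='scene':
        for nm,u,v,z in [('hub',307,192,.04),('boss',269,240,.034),('slv',357,260,.038),('pl',335,297,.032),('ps',385,236,.03),('bell',433,208,.02),('black',285,125,.01)]:
            print(nm,ray(d,u,v,z).round(3))
        cv2.imwrite('pics/crop1.png',cv2.resize(d['frame'][90:290,150:410,::-1],None,fx=3,fy=3)[:600])
E
```

```text
scene red [371.9 125.3] 441 [0.413 0.5   0.012] ((411.8519287109375, 510.7463073730469), (104.74067687988281, 95.60487365722656), 89.1262435913086)
scene red [392.3 132.6] 155 [0.485 0.5   0.012] ((483.80694580078125, 509.9400634765625), (38.01341247558594, 102.9468765258789), 1.135138750076294)
scene red [345.2 167.7] 1646 [0.451 0.27  0.012] ((445.2226867675781, 282.12689208984375), (139.76853942871094, 197.99114990234375), 78.43450927734375)
scene blue [217.  324.1] 5981 [ 0.489 -0.28   0.012] ((481.1331787109375, -272.8155212402344), (198.60177612304688, 140.36285400390625), 4.730132102966309)
scene green [269.5 252. ] 1111 [ 0.463 -0.084  0.012] 
scene yel [570.3 211.9] 300 [1.011 0.443 0.012] 
scene yel [186.2 249.3] 897 [ 0.302 -0.183  0.012] 
scene yel [384.9 239.7] 61 [0.662 0.096 0.012] 
scene yel [377.  296.1] 271 [ 0.718 -0.05   0.012] 
scene yel [394.4 308.6] 275 [ 0.761 -0.057  0.012] 
scene yel [334.9 303.7] 216 [ 0.655 -0.114  0.012] 
scene yel [319.6 382.8] 188 [ 0.716 -0.263  0.012] 
hub [0.437 0.103 0.04 ]
boss [ 0.452 -0.07   0.034]
slv [ 0.646 -0.011  0.038]
pl [
[... 154 characters left out ...]
6923828125, 281.81011962890625), (133.0916748046875, 194.94290161132812), 78.31558990478516)
side red [211.5 294.7] 1861 [0.423 0.515 0.012] ((425.8594970703125, 513.4796142578125), (97.8450927734375, 143.8316192626953), 89.79195404052734)
side blue [380.  149.8] 1233 [ 0.478 -0.264  0.012] ((481.6338806152344, -267.0818176269531), (193.31053161621094, 138.72177124023438), 4.436354160308838)
side green [350.1 179.3] 480 [ 0.452 -0.067  0.012] 
side yel [332.5 125.6] 123 [ 0.702 -0.249  0.012] 
side yel [288.4 145.5] 117 [ 0.733 -0.041  0.012] 
side yel [316.9 145.8] 46 [ 0.658 -0.115  0.012] 
side yel [394.8 184.2] 60 [ 0.331 -0.155  0.012] 
side yel [628.5 326.1] 1329 [-0.382 -0.16   0.012]
```

View pics/crop1.png

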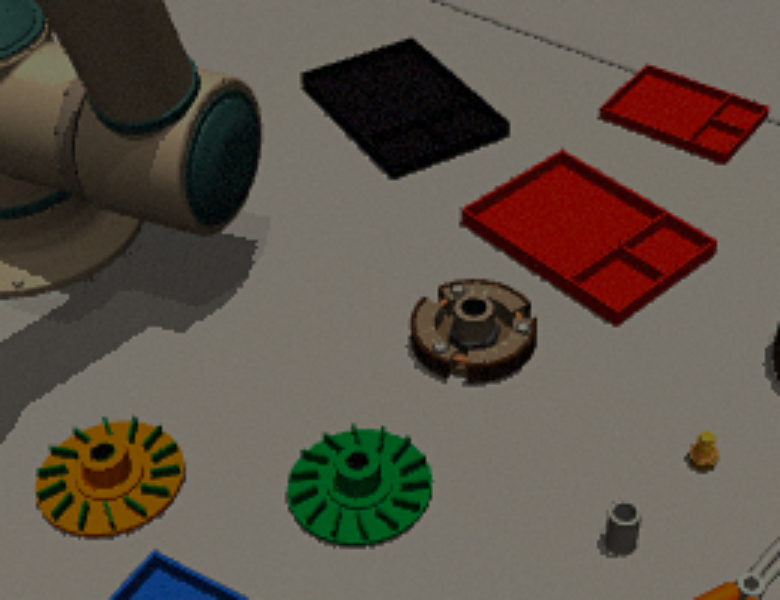

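The crop confirms the larger red tray, the green drive face and the clutch. The measured tray outlines are 198x140 mm, as given. Red is at (0.4455, 0.282) with yaw -11.6°, blue at (0.481, -0.270) with yaw +4.6°. I'll square the tool to yaw 0 and look from above.

```bash
python3 -m pendant '[{"rz":6.6},{"rz":6.6},{"rz":6.6},{"dx":0.026,"dy":-0.0415},{"dx":0.026,"dy":-0.0415},{"dx":0.026,"dy":-0.0415},{"dx":0.026,"dy":-0.0415},{"dx":0.026,"dy":-0.0415},{"dx":0.026,"dy":-0.0415},{"dx":0.026,"dy":-0.0415},{"dx":0.026,"dy":-0.0415},{"dx":0.026,"dy":-0.0415}]' 
python3 -m pendant '[{"dx":0.026,"dy":-0.0415},{"dx":0.026,"dy":-0.0415},{"dx":0.026,"dy":-0.0415},{"dx":0.026,"dy":-0.0415},{}]'
python3 - <<'E'
from h import *
d=grab('wrist');save(d,'w1.png');s=d['s'];print(s['position'],s['ee_rot'],s['qpos'],s['contact_force'])
E
```

```text
[ 0.19482848 -0.5407546   0.2308923 ] [-4.14629846e-04  9.85095561e-01  1.72007451e-01 -1.18332933e-05] [-1.34603328e+00  2.76262458e-01  1.50547349e+00  1.98169574e-05
  1.36068608e+00 -1.20975383e-01] [ 0.12158856 -0.48254166  1.03590101]invalid input
invalid input
```

View pics/w1.png

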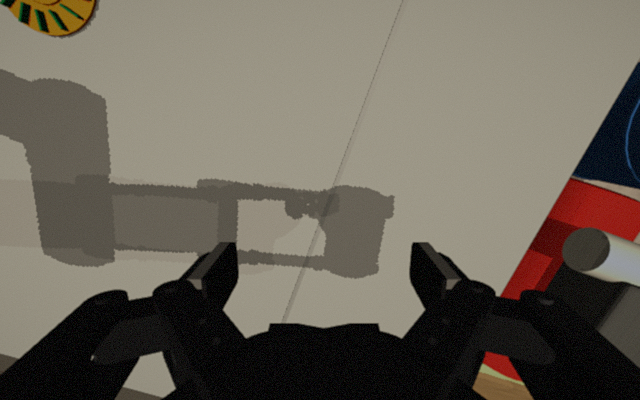

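"Invalid input" means the arm hasn't moved, and the picture only shows bare table and the fingers. It looks like every key is needed in each row.

```bash
python3 -m pendant '[{"dx":0,"dy":0,"dz":0,"rx":0,"ry":0,"rz":6.6,"hand":0.08},{"dx":0,"dy":0,"dz":0,"rx":0,"ry":0,"rz":6.6,"hand":0.08},{"dx":0,"dy":0,"dz":0,"rx":0,"ry":0,"rz":6.6,"hand":0.08}]'
```

```text
clock: 0.55
position: [0.1949, -0.5409, 0.2312]
ee_rot: [-0.0, 1.0, -0.003, 0.0]
contact_force: [0.8, 0.4, -0.4]
width: 0.0803
gripper_force: 0.0
```

```bash
python3 -m pendant '[{"dx":0.026,"dy":-0.0415,"dz":0,"rx":0,"ry":0,"rz":0,"hand":0.06},{"dx":0.026,"dy":-0.0415,"dz":0,"rx":0,"ry":0,"rz":0,"hand":0.06},{"dx":0.026,"dy":-0.0415,"dz":0,"rx":0,"ry":0,"rz":0,"hand":0.06},{"dx":0.026,"dy":-0.0415,"dz":0,"rx":0,"ry":0,"rz":0,"hand":0.06},{"dx":0.026,"dy":-0.0415,"dz":0,"rx":0,"ry":0,"rz":0,"hand":0.06},{"dx":0.026,"dy":-0.0415,"dz":0,"rx":0,"ry":0,"rz":0,"hand":0.06},{"dx":0.026,"dy":-0.0415,"dz":0,"rx":0,"ry":0,"rz":0,"hand":0.06},{"dx":0.026,"dy":-0.0415,"dz":0,"rx":0,"ry":0,"rz":0,"hand":0.06},{"dx":0.026,"dy":-0.0415,"dz":0,"rx":0,"ry":0,"rz":0,"hand":0.06},{"dx":0.026,"dy":-0.0415,"dz":0,"rx":0,"ry":0,"rz":0,"hand":0.06},{"dx":0.026,"dy":-0.0415,"dz":0,"rx":0,"ry":0,"rz":0,"hand":0.06},{"dx":0,"dy":0,"dz":0,"rx":0,"ry":0,"rz":0,"hand":0.06}]'
python3 - <<'E'
from h import *
d=grab('wrist');save(d,'w2.png');s=d['s'];print(s['clock'],s['position'],s['ee_rot'],s['qpos'],s['contact_force'])
E
```

```text
clock: 1.55
position: [0.4413, -0.146, 0.2315]
ee_rot: [-0.002, 1.0, 0.004, 0.002]
contact_force: [0.4, -1.0, -0.8]
width: 0.0601
gripper_force: 0.0
1.55 [ 0.44128384 -0.14602282  0.23153151] [-0.00205938  0.99998893  0.00392258  0.00158784] [-0.47348945  0.1076388   1.72367488  0.00529742  1.30935437  1.08809478] [ 0.36785711 -0.95963551 -0.78693274]
```

View pics/w2.png

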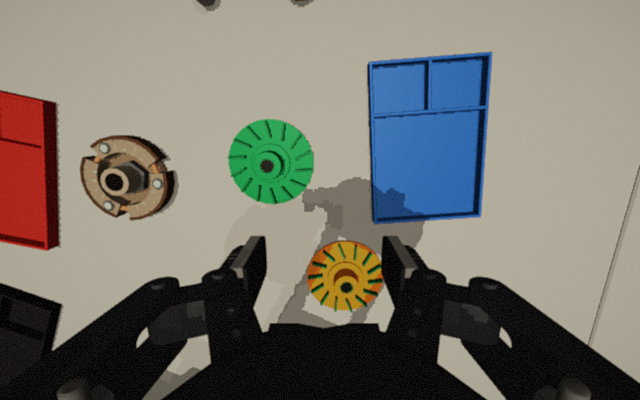

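The wrist view shows the drive face with its boss hole near (267,166), the clutch hub hole near (116,181) and the blue tray with its pockets at the top, towards +x. The orange look-alike is at (345,275). Now I measure the hub tops on their height planes.

```bash
cat >> m.py <<'E'
def dark(d,u,v,r,z,t=60):
    g=d['frame'].max(2).astype(np.uint8); m=np.zeros_like(g); cv2.circle(m,(u,v),r,255,-1)
    cc=comps(((g<t)&(m>0)).astype(np.uint8),8)
    return [(c.round(1),int(st[4]),ray(d,*c,z).round(4)) for c,st,_ in cc]
E
python3 - <<'E'
from m import *
d=grab('wrist')
for t in(50,65): print('boss',dark(d,267,166,14,.034,t)); print('hub',dark(d,116,181,13,.040,t))
for c,st,cm in comps(mask(d,(55,130,40),(85,255,255)),300):
    (x,y),r=cv2.minEnclosingCircle(np.argwhere(cm)[:,::-1].astype(np.float32)); print('disc',x,y,r,ray(d,x,y,.012))
for c,st,cm in comps(mask(d,(105,150,50),(118,255,255)),1000):
    print('blue',tray(d,cm,.01))
E
```

```text
boss [(array([277.8, 160.8]), 19, array([ 0.4605, -0.0945,  0.034 ])), (array([263.1, 163.9]), 94, array([ 0.4568, -0.0769,  0.034 ]))]
hub [(array([125.3, 178.9]), 77, array([0.4385, 0.0858, 0.04  ])), (array([110.4, 180.6]), 190, array([0.4362, 0.1039, 0.04  ]))]
boss [(array([277.7, 161.4]), 27, array([ 0.4598, -0.0944,  0.034 ])), (array([263. , 163.9]), 108, array([ 0.4568, -0.0768,  0.034 ]))]
hub [(array([124.9, 178.9]), 89, array([0.4384, 0.0863, 0.04  ])), (array([110.5, 180.6]), 196, array([0.4362, 0.1038, 0.04  ]))]
disc 267.4052734375 159.3673858642578 43.0640983581543 [ 0.45945172 -0.07797376  0.012     ]
blue ((482.3274841308594, -274.5711975097656), (199.6070556640625, 142.54354858398438), 4.732015609741211)
```

```bash
python3 -m pendant '[{"dx":0,"dy":0,"dz":0.03,"rx":0,"ry":0,"rz":0,"hand":0.06},{"dx":0,"dy":0,"dz":0.03,"rx":0,"ry":0,"rz":0,"hand":0.06},{"dx":0,"dy":0,"dz":0,"rx":0,"ry":0,"rz":0,"hand":0.06}]'
python3 - <<'E'
from m import *
d=grab('wrist');s=d['s'];print(s['position'],s['ee_rot'])
c=[(c,ray(d,*cv2.minEnclosingCircle(np.argwhere(cm)[:,::-1].astype(np.float32))[0],.012)) for c,st,cm in comps(mask(d,(55,130,40),(85,255,255)),300)][0]
print(c); g=ray
from scipy.optimize import brentq
# predicted boss top pixel
P=np.array([.458,-.0775,.034]);q=d['Q'].T@(P-d['P']);u=d['cx']+d['fx']*q[0]/-q[2];v=d['cy']-d['fy']*q[1]/-q[2];print(u,v,dark(d,int(u),int(v),16,.034))
E
```

```text
clock: 1.9
position: [0.4338, -0.1521, 0.1669]
ee_rot: [-0.002, 1.0, -0.001, -0.005]
contact_force: [-0.5, -0.2, -1.1]
width: 0.06
gripper_force: 0.0
[ 0.43375318 -0.15209507  0.16685393] [-2.05972107e-03  9.99985575e-01 -8.48368695e-04 -4.88750134e-03]
(array([253.23942247, 159.44444444]), array([ 0.45952453, -0.07777767,  0.012     ]))
246.88173438710015 164.89722878479077 [(array([246.3, 166.2]), 168, array([ 0.4568, -0.0768,  0.034 ]))]
```

```bash
python3 -m pendant '[{"dx":0.008,"dy":-0.025,"dz":0.02,"rx":0,"ry":0,"rz":0,"hand":0.06},{"dx":0.008,"dy":-0.025,"dz":0.02,"rx":0,"ry":0,"rz":0,"hand":0.06},{"dx":0.007,"dy":-0.025,"dz":0.02,"rx":0,"ry":0,"rz":0,"hand":0.06},{"dx":0,"dy":0,"dz":0,"rx":0,"ry":0,"rz":0,"hand":0.06},{"dx":0,"dy":0,"dz":0,"rx":0,"ry":0,"rz":0,"hand":0.06}]'; python3 -c "
from h import *
import time
for i in range(2): print(manip.get_state()['position'])"
```

```text
clock: 2.37
position: [0.4615, -0.078, 0.1119]
ee_rot: [0.0, 1.0, 0.001, -0.0]
contact_force: [0.8, -1.1, -0.2]
width: 0.0599
gripper_force: 0.0
[ 0.46147294 -0.07799641  0.11193966]
[ 0.46147294 -0.07799641  0.11193966]
```

```bash
python3 -m pendant '[{"dx":-0.004,"dy":-0.001,"dz":0.025,"rx":0,"ry":0,"rz":0,"hand":0.055},{"dx":0,"dy":0,"dz":0.025,"rx":0,"ry":0,"rz":0,"hand":0.055},{"dx":0,"dy":0,"dz":0.02,"rx":0,"ry":0,"rz":0,"hand":0.055},{"dx":0,"dy":0,"dz":0.01,"rx":0,"ry":0,"rz":0,"hand":0.055},{"dx":0,"dy":0,"dz":0,"rx":0,"ry":0,"rz":0,"hand":0.055},{"dx":0,"dy":0,"dz":0,"rx":0,"ry":0,"rz":0,"hand":0.055}]'
```

```text
clock: 2.87
position: [0.4583, -0.0783, 0.0325]
ee_rot: [0.001, 1.0, -0.001, 0.001]
contact_force: [-0.5, -0.3, 0.5]
width: 0.0551
gripper_force: 0.0
```

```bash
python3 -m pendant '[{"dx":-0.001,"dy":-0.001,"dz":0.007,"rx":0,"ry":0,"rz":0,"hand":0.055},{"dx":0,"dy":0,"dz":0.006,"rx":0,"ry":0,"rz":0,"hand":0.055},{"dx":0,"dy":0,"dz":0,"rx":0,"ry":0,"rz":0,"hand":0.055},{"dx":0,"dy":0,"dz":0,"rx":0,"ry":0,"rz":0,"hand":0.02},{"dx":0,"dy":0,"dz":0,"rx":0,"ry":0,"rz":0,"hand":0.02},{"dx":0,"dy":0,"dz":0,"rx":0,"ry":0,"rz":0,"hand":0.02},{"dx":0,"dy":0,"dz":0,"rx":0,"ry":0,"rz":0,"hand":0.02},{"dx":0,"dy":0,"dz":0,"rx":0,"ry":0,"rz":0,"hand":0.02}]' 50
```

```text
clock: 3.53
position: [0.4564, -0.0758, 0.0189]
ee_rot: [0.0, 1.0, 0.0, 0.0]
contact_force: [-0.8, -1.0, 6.4]
width: 0.0322
gripper_force: 49.4
```

```bash
python3 -m pendant '[{"dx":0,"dy":0,"dz":-0.01,"rx":0,"ry":0,"rz":0,"hand":0.02},{"dx":0,"dy":0,"dz":-0.02,"rx":0,"ry":0,"rz":0,"hand":0.02},{"dx":0,"dy":0,"dz":-0.02,"rx":0,"ry":0,"rz":0,"hand":0.02},{"dx":0,"dy":0.02,"dz":0,"rx":0,"ry":0,"rz":0,"hand":0.02},{"dx":0,"dy":0.03,"dz":0,"rx":0,"ry":0,"rz":0,"hand":0.02},{"dx":0,"dy":0.03,"dz":0,"rx":0,"ry":0,"rz":0,"hand":0.02},{"dx":0,"dy":0.03,"dz":0,"rx":0,"ry":0,"rz":0,"hand":0.02},{"dx":0,"dy":0.03,"dz":0,"rx":0,"ry":0,"rz":0,"hand":0.02},{"dx":0,"dy":0.03,"dz":0,"rx":0,"ry":0,"rz":0,"hand":0.02},{"dx":0,"dy":0.02,"dz":0,"rx":0,"ry":0,"rz":0,"hand":0.02},{"dx":0,"dy":0.01,"dz":0,"rx":0,"ry":0,"rz":0,"hand":0.02},{"dx":0,"dy":0,"dz":0,"rx":0,"ry":0,"rz":0,"hand":0.02}]'
python3 - <<'E'
from m import *
d=grab('wrist');save(d,'w3.png');print(d['s']['position'])
for c,st,cm in comps(mask(d,(105,150,50),(118,255,255)),300): print(c,st,tray(d,cm,.018))
E
```

```text
clock: 4.53
position: [0.4562, -0.2773, 0.0676]
ee_rot: [0.0, 1.0, -0.001, -0.0]
contact_force: [0.6, 0.1, -4.5]
width: 0.0319
gripper_force: 50.7
[ 0.4561746  -0.27727585  0.067645  ]
[312.45103539  91.90726505] [  190     9   230   229 28878] ((513.8553466796875, -270.5304870605469), (133.54396057128906, 137.73399353027344), 4.857659816741943)
```

View pics/w3.png

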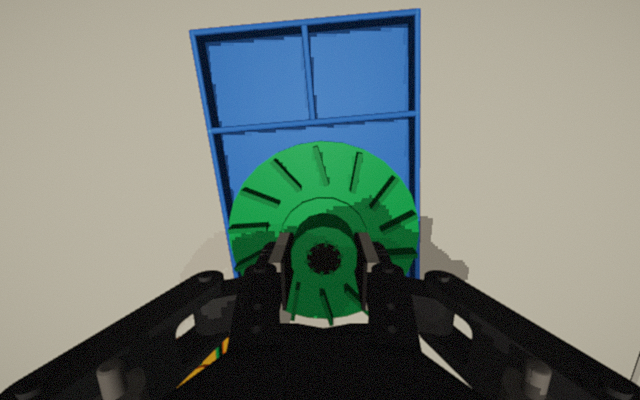

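The face is level in the grip above the bay, and the tray's far rim corners are at (191,31) and (420,10). I'll recompute the tray centre from them.

Run:
```python
from m import *
d=grab('wrist');a=ray(d,191,31,.018);b=ray(d,420,10,.018);e=ray(d,210,130,.018);f=ray(d,415,116,.018)
print(a,b,np.linalg.norm(a-b)); y=(a-b)/np.linalg.norm(a-b);x=np.array([y[1],-y[0],0]);c=(a+b)/2-.099*x
print(np.degrees(np.arctan2(x[1],x[0])),c,c-.029*x,c+.068*x+.034*y,c+.068*x-.034*y,d['s']['position'])
print('green edge rays at z=.068', [ray(d,u,v,.055) for u,v in((323,141),(230,225),(419,225))])
```

```text
[ 0.57342518 -0.19551917  0.018     ] [ 0.58438563 -0.33188408  0.018     ] 0.13680467385733724
4.595320567190725 [ 0.48022365 -0.27163326  0.018     ] [ 0.45131687 -0.27395667  0.018     ] [ 0.54528106 -0.23229456  0.018     ] [ 0.55072905 -0.30007597  0.018     ] [ 0.45563205 -0.27524654  0.06756395]
green edge rays at z=.068 [array([ 0.51085698, -0.27474172,  0.055     ]), array([ 0.46353375, -0.22128845,  0.055     ]), array([ 0.46351798, -0.32978469,  0.055     ])]
```

```bash
python3 -m pendant '[{"dx":-0.004,"dy":-0.001,"dz":0.01,"rx":0,"ry":0,"rz":0,"hand":0.02},{"dx":0,"dy":0,"dz":0.012,"rx":0,"ry":0,"rz":0,"hand":0.02},{"dx":0,"dy":0,"dz":0.012,"rx":0,"ry":0,"rz":0,"hand":0.02},{"dx":0,"dy":0,"dz":0.006,"rx":0,"ry":0,"rz":0,"hand":0.02},{"dx":0,"dy":0,"dz":0,"rx":0,"ry":0,"rz":0,"hand":0.02},{"dx":0,"dy":0,"dz":0,"rx":0,"ry":0,"rz":0,"hand":0.02}]'
```

```text
clock: 5.13
position: [0.452, -0.2733, 0.0282]
ee_rot: [-0.0, 1.0, 0.001, -0.0]
contact_force: [-1.3, 0.5, -3.8]
width: 0.0317
gripper_force: 50.7
```

```bash
python3 -m pendant '[{"dx":0,"dy":0,"dz":0.002,"rx":0,"ry":0,"rz":0,"hand":0.02},{"dx":0,"dy":0,"dz":0.002,"rx":0,"ry":0,"rz":0,"hand":0.02},{"dx":0,"dy":0,"dz":0.0015,"rx":0,"ry":0,"rz":0,"hand":0.02},{"dx":0,"dy":0,"dz":0,"rx":0,"ry":0,"rz":0,"hand":0.02},{"dx":0,"dy":0,"dz":0,"rx":0,"ry":0,"rz":0,"hand":0.02}]'
```

```text
clock: 5.55
position: [0.4522, -0.2746, 0.0229]
ee_rot: [0.0, 1.0, -0.0, 0.0]
contact_force: [-0.3, 0.1, -4.4]
width: 0.0321
gripper_force: 50.7
```

```bash
python3 -m pendant '[{"dx":0,"dy":0,"dz":0.001,"rx":0,"ry":0,"rz":0,"hand":0.02},{"dx":0,"dy":0,"dz":0.0005,"rx":0,"ry":0,"rz":0,"hand":0.02},{"dx":0,"dy":0,"dz":0,"rx":0,"ry":0,"rz":0,"hand":0.02},{"dx":0,"dy":0,"dz":0,"rx":0,"ry":0,"rz":0,"hand":0.02}]'
```

```text
clock: 5.88
position: [0.4524, -0.2748, 0.0219]
ee_rot: [0.0, 1.0, 0.0, 0.0]
contact_force: [-0.8, 0.7, 4.4]
width: 0.0322
gripper_force: 51.4
```

```bash
python3 -m pendant '[{"dx":0,"dy":0,"dz":0,"rx":0,"ry":0,"rz":0,"hand":0.05},{"dx":0,"dy":0,"dz":0,"rx":0,"ry":0,"rz":0,"hand":0.05},{"dx":0,"dy":0,"dz":0,"rx":0,"ry":0,"rz":0,"hand":0.05},{"dx":0,"dy":0,"dz":-0.01,"rx":0,"ry":0,"rz":0,"hand":0.05},{"dx":0,"dy":0,"dz":-0.03,"rx":0,"ry":0,"rz":0,"hand":0.05},{"dx":0,"dy":0,"dz":-0.03,"rx":0,"ry":0,"rz":0,"hand":0.05},{"dx":0,"dy":0,"dz":-0.03,"rx":0,"ry":0,"rz":0,"hand":0.05},{"dx":0,"dy":0,"dz":-0.02,"rx":0,"ry":0,"rz":0,"hand":0.05}]'
python3 -m pendant '[{"dx":0.018,"dy":-0.027,"dz":0,"rx":0,"ry":0,"rz":0,"hand":0.05},{"dx":0.018,"dy":-0.027,"dz":0,"rx":0,"ry":0,"rz":0,"hand":0.05},{"dx":0.018,"dy":-0.027,"dz":0,"rx":0,"ry":0,"rz":0,"hand":0.05},{"dx":0.018,"dy":-0.027,"dz":0,"rx":0,"ry":0,"rz":0,"hand":0.05},{"dx":0.018,"dy":-0.027,"dz":0,"rx":0,"ry":0,"rz":0,"hand":0.05},{"dx":0.018,"dy":-0.027,"dz":0,"rx":0,"ry":0,"rz":0,"hand":0.05},{"dx":0.018,"dy":-0.027,"dz":0,"rx":0,"ry":0,"rz":0,"hand":0.05},{"dx":0.018,"dy":-0.027,"dz":0,"rx":0,"ry":0,"rz":0,"hand":0.05},{"dx":0,"dy":0,"dz":0,"rx":0,"ry":0,"rz":0,"hand":0.05},{"dx":0,"dy":0,"dz":0,"rx":0,"ry":0,"rz":0,"hand":0.05}]'
python3 - <<'E'
from m import *
d=grab('wrist');save(d,'w4.png');print(d['s']['position'])
for c,st,cm in comps(mask(d,(10,110,60),(34,255,255)),60): print(c,st,ray(d,*c,.03))
E
```

```text
clock: 6.55
position: [0.4532, -0.2753, 0.1449]
ee_rot: [0.001, 1.0, 0.0, 0.002]
contact_force: [0.7, -0.6, 0.3]
width: 0.0503
gripper_force: 0.0
clock: 7.38
position: [0.5968, -0.0572, 0.1417]
ee_rot: [0.0, 1.0, 0.002, 0.0]
contact_force: [-1.2, -0.1, 1.3]
width: 0.05
gripper_force: 0.0
[ 0.59680392 -0.05718047  0.14170433]
[312.76494565   6.97758152] [ 262    0  115   22 1472] [ 0.74871492 -0.04801504  0.03      ]
[311.98997361  56.58364116] [ 260   26  108   54 1895] [ 0.71339344 -0.04720027  0.03      ]
[535.34274044  74.77422948] [ 507   29   71   85 2693] [ 0.70055832 -0.23120994  0.03      ]
[157.85901639 122.25737705] [141 110  33  26 610] [0.66137196 0.08517265 0.03      ]
[388.29803587 129.67292912] [ 370  110   39   40 1171] [ 0.65606587 -0.11272893  0.03      ]
```

View pics/w4.png

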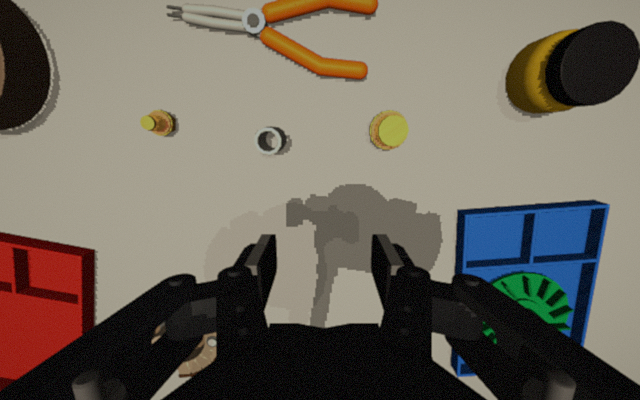

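All three small parts show from above: the small plug's shank top at (149,122), the sleeve's ring at (268,140) and the large plug's top at (393,129). The drive face sits in the blue bay.

Run:
```python
from m import *
d=grab('wrist');print(d['s']['position'])
for n,u,v,z in [('ps',149,122,.03),('sl',268,140,.038),('pl',393,129.5,.032)]: print(n,ray(d,u,v,z))
for c,st,cm in comps(mask(d,(24,110,110),(34,255,255)),30): print(c,st[4])
```

```text
[ 0.5959926  -0.05824055  0.14157892]
ps [0.66086765 0.09140365 0.03      ]
sl [ 0.64650242 -0.01121588  0.038     ]
pl [ 0.65528179 -0.11744924  0.032     ]
[376.61666667 117.91666667] 60
[391.61609499 128.82189974] 758
[145.31612903 121.43225806] 155
```

```bash
python3 -m pendant '[{"dx":0.02,"dy":0.02,"dz":0,"rx":0,"ry":0,"rz":0,"hand":0.05},{"dx":0.02,"dy":0.02,"dz":0,"rx":0,"ry":0,"rz":0,"hand":0.05},{"dx":0.019,"dy":0.018,"dz":0,"rx":0,"ry":0,"rz":0,"hand":0.05},{"dx":0,"dy":0,"dz":0.02,"rx":0,"ry":0,"rz":0,"hand":0.05},{"dx":0,"dy":0,"dz":0.025,"rx":0,"ry":0,"rz":0,"hand":0.05},{"dx":0,"dy":0,"dz":0.025,"rx":0,"ry":0,"rz":0,"hand":0.05},{"dx":0,"dy":0,"dz":0.02,"rx":0,"ry":0,"rz":0,"hand":0.05},{"dx":0,"dy":0,"dz":0.01,"rx":0,"ry":0,"rz":0,"hand":0.05},{"dx":0,"dy":0,"dz":0,"rx":0,"ry":0,"rz":0,"hand":0.05},{"dx":0,"dy":0,"dz":0,"rx":0,"ry":0,"rz":0,"hand":0.05}]'
```

```text
clock: 8.32
position: [0.6548, -0.1175, 0.0415]
ee_rot: [0.0, 1.0, -0.001, -0.0]
contact_force: [0.9, 0.5, 0.4]
width: 0.0502
gripper_force: 0.0
```

```bash
python3 -m pendant '[{"dx":0,"dy":-0.001,"dz":0.01,"rx":0,"ry":0,"rz":0,"hand":0.05},{"dx":0,"dy":0,"dz":0.01,"rx":0,"ry":0,"rz":0,"hand":0.05},{"dx":0,"dy":0,"dz":0.005,"rx":0,"ry":0,"rz":0,"hand":0.05},{"dx":0,"dy":0,"dz":0,"rx":0,"ry":0,"rz":0,"hand":0.05},{"dx":0,"dy":0,"dz":0,"rx":0,"ry":0,"rz":0,"hand":0.015},{"dx":0,"dy":0,"dz":0,"rx":0,"ry":0,"rz":0,"hand":0.015},{"dx":0,"dy":0,"dz":0,"rx":0,"ry":0,"rz":0,"hand":0.015},{"dx":0,"dy":0,"dz":0,"rx":0,"ry":0,"rz":0,"hand":0.015},{"dx":0,"dy":0,"dz":0,"rx":0,"ry":0,"rz":0,"hand":0.015},{"dx":0,"dy":0,"dz":0,"rx":0,"ry":0,"rz":0,"hand":0.015}]' 40
```

```text
clock: 9.15
position: [0.6556, -0.1155, 0.0168]
ee_rot: [0.0, 1.0, 0.0, 0.001]
contact_force: [0.5, 0.2, 1.2]
width: 0.0265
gripper_force: 39.6
```

```bash
python3 -m pendant '[{"dx":0,"dy":0,"dz":-0.02,"rx":0,"ry":0,"rz":0,"hand":0.015},{"dx":0,"dy":0,"dz":-0.03,"rx":0,"ry":0,"rz":0,"hand":0.015},{"dx":-0.008,"dy":0.015,"dz":-0.01,"rx":0,"ry":0,"rz":0,"hand":0.015},{"dx":-0.016,"dy":0.028,"dz":0,"rx":0,"ry":0,"rz":0,"hand":0.015},{"dx":-0.016,"dy":0.028,"dz":0,"rx":0,"ry":0,"rz":0,"hand":0.015},{"dx":-0.016,"dy":0.028,"dz":0,"rx":0,"ry":0,"rz":0,"hand":0.015},{"dx":-0.016,"dy":0.028,"dz":0,"rx":0,"ry":0,"rz":0,"hand":0.015},{"dx":-0.016,"dy":0.028,"dz":0,"rx":0,"ry":0,"rz":0,"hand":0.015},{"dx":-0.01,"dy":0.02,"dz":0,"rx":0,"ry":0,"rz":0,"hand":0.015},{"dx":-0.007,"dy":0.01,"dz":0,"rx":0,"ry":0,"rz":0,"hand":0.015},{"dx":0,"dy":0,"dz":0,"rx":0,"ry":0,"rz":0,"hand":0.015},{"dx":0,"dy":0,"dz":0,"rx":0,"ry":0,"rz":0,"hand":0.015}]'
```

```text
clock: 10.15
position: [0.55, -0.3002, 0.0761]
ee_rot: [-0.001, 1.0, -0.001, -0.0]
contact_force: [-0.1, -0.5, -1.9]
width: 0.0265
gripper_force: 39.7
```

```bash
python3 -m pendant '[{"dx":0.001,"dy":0,"dz":0.015,"rx":0,"ry":0,"rz":0,"hand":0.015},{"dx":0,"dy":0,"dz":0.02,"rx":0,"ry":0,"rz":0,"hand":0.015},{"dx":0,"dy":0,"dz":0.01,"rx":0,"ry":0,"rz":0,"hand":0.015},{"dx":0,"dy":0,"dz":0.005,"rx":0,"ry":0,"rz":0,"hand":0.015},{"dx":0,"dy":0,"dz":0.003,"rx":0,"ry":0,"rz":0,"hand":0.015},{"dx":0,"dy":0,"dz":0,"rx":0,"ry":0,"rz":0,"hand":0.015},{"dx":0,"dy":0,"dz":0,"rx":0,"ry":0,"rz":0,"hand":0.015}]'
```

```text
clock: 10.73
position: [0.5519, -0.3004, 0.0238]
ee_rot: [0.0, 1.0, 0.0, 0.0]
contact_force: [0.3, -0.4, -1.7]
width: 0.0264
gripper_force: 39.7
```

```bash
python3 -m pendant '[{"dx":0,"dy":0,"dz":0.001,"rx":0,"ry":0,"rz":0,"hand":0.015},{"dx":0,"dy":0,"dz":0.001,"rx":0,"ry":0,"rz":0,"hand":0.015},{"dx":0,"dy":0,"dz":0,"rx":0,"ry":0,"rz":0,"hand":0.015},{"dx":0,"dy":0,"dz":0,"rx":0,"ry":0,"rz":0,"hand":0.015}]'
```

```text
clock: 11.07
position: [0.5513, -0.3007, 0.0216]
ee_rot: [0.0, 1.0, 0.0, 0.0]
contact_force: [-0.4, -0.7, -0.6]
width: 0.0266
gripper_force: 39.7
```

```bash
python3 -m pendant '[{"dx":0,"dy":0,"dz":0.001,"rx":0,"ry":0,"rz":0,"hand":0.015},{"dx":0,"dy":0,"dz":0.001,"rx":0,"ry":0,"rz":0,"hand":0.015},{"dx":0,"dy":0,"dz":0,"rx":0,"ry":0,"rz":0,"hand":0.015},{"dx":0,"dy":0,"dz":0,"rx":0,"ry":0,"rz":0,"hand":0.015}]'
```

```text
clock: 11.4
position: [0.5513, -0.3007, 0.0197]
ee_rot: [0.0, 1.0, 0.0, 0.0]
contact_force: [-1.4, 0.5, 2.0]
width: 0.0264
gripper_force: 40.0
```

```bash
python3 -m pendant '[{"dx":0,"dy":0,"dz":0,"rx":0,"ry":0,"rz":0,"hand":0.045},{"dx":0,"dy":0,"dz":0,"rx":0,"ry":0,"rz":0,"hand":0.045},{"dx":0,"dy":0,"dz":0,"rx":0,"ry":0,"rz":0,"hand":0.045},{"dx":0,"dy":0,"dz":-0.01,"rx":0,"ry":0,"rz":0,"hand":0.045},{"dx":0,"dy":0,"dz":-0.02,"rx":0,"ry":0,"rz":0,"hand":0.045},{"dx":0,"dy":0,"dz":-0.03,"rx":0,"ry":0,"rz":0,"hand":0.045},{"dx":0,"dy":0,"dz":-0.03,"rx":0,"ry":0,"rz":0,"hand":0.045}]'
python3 -m pendant '[{"dx":0.005,"dy":-0.015,"dz":0,"rx":0,"ry":0,"rz":0,"hand":0.045},{"dx":0.01,"dy":-0.03,"dz":0,"rx":0,"ry":0,"rz":0,"hand":0.045},{"dx":0.01,"dy":-0.03,"dz":0,"rx":0,"ry":0,"rz":0,"hand":0.045},{"dx":0.01,"dy":-0.03,"dz":0,"rx":0,"ry":0,"rz":0,"hand":0.045},{"dx":0.01,"dy":-0.03,"dz":0,"rx":0,"ry":0,"rz":0,"hand":0.045},{"dx":0.01,"dy":-0.03,"dz":0,"rx":0,"ry":0,"rz":0,"hand":0.045},{"dx":0.01,"dy":-0.03,"dz":0,"rx":0,"ry":0,"rz":0,"hand":0.045},{"dx":0.01,"dy":-0.03,"dz":0,"rx":0,"ry":0,"rz":0,"hand":0.045},{"dx":0.01,"dy":-0.03,"dz":0,"rx":0,"ry":0,"rz":0,"hand":0.045},{"dx":0.01,"dy":-0.03,"dz":0,"rx":0,"ry":0,"rz":0,"hand":0.045},{"dx":0,"dy":-0.004,"dz":0,"rx":0,"ry":0,"rz":0,"hand":0.045},{"dx":0,"dy":0,"dz":0,"rx":0,"ry":0,"rz":0,"hand":0.045}]'
```

```text
clock: 11.98
position: [0.5506, -0.3002, 0.1101]
ee_rot: [-0.001, 1.0, 0.0, -0.001]
contact_force: [-0.0, 0.4, -0.2]
width: 0.0447
gripper_force: 0.0
clock: 12.98
position: [0.6463, -0.0091, 0.1095]
ee_rot: [-0.0, 1.0, 0.002, 0.0]
contact_force: [-0.5, -0.2, -0.2]
width: 0.0449
gripper_force: 0.0
```

```bash
python3 -m pendant '[{"dx":0,"dy":0.001,"dz":0.02,"rx":0,"ry":0,"rz":0,"hand":0.045},{"dx":0,"dy":0,"dz":0.025,"rx":0,"ry":0,"rz":0,"hand":0.045},{"dx":0,"dy":0,"dz":0.015,"rx":0,"ry":0,"rz":0,"hand":0.045},{"dx":0,"dy":0,"dz":0.005,"rx":0,"ry":0,"rz":0,"hand":0.045},{"dx":0,"dy":0,"dz":0,"rx":0,"ry":0,"rz":0,"hand":0.045},{"dx":0,"dy":0,"dz":0,"rx":0,"ry":0,"rz":0,"hand":0.045}]'
```

```text
clock: 13.48
position: [0.6464, -0.0134, 0.0448]
ee_rot: [0.0, 1.0, -0.0, 0.0]
contact_force: [0.5, -0.5, 0.5]
width: 0.045
gripper_force: 0.0
```

```bash
python3 -m pendant '[{"dx":0,"dy":-0.002,"dz":0.012,"rx":0,"ry":0,"rz":0,"hand":0.045},{"dx":0,"dy":0,"dz":0.01,"rx":0,"ry":0,"rz":0,"hand":0.045},{"dx":0,"dy":0,"dz":0.005,"rx":0,"ry":0,"rz":0,"hand":0.045},{"dx":0,"dy":0,"dz":0,"rx":0,"ry":0,"rz":0,"hand":0.045},{"dx":0,"dy":0,"dz":0,"rx":0,"ry":0,"rz":0,"hand":0.03},{"dx":0,"dy":0,"dz":0,"rx":0,"ry":0,"rz":0,"hand":0.012},{"dx":0,"dy":0,"dz":0,"rx":0,"ry":0,"rz":0,"hand":0.012},{"dx":0,"dy":0,"dz":0,"rx":0,"ry":0,"rz":0,"hand":0.012},{"dx":0,"dy":0,"dz":0,"rx":0,"ry":0,"rz":0,"hand":0.012},{"dx":0,"dy":0,"dz":0,"rx":0,"ry":0,"rz":0,"hand":0.012}]'
```

```text
clock: 14.32
position: [0.6463, -0.0105, 0.0175]
ee_rot: [0.0, 1.0, 0.0, 0.0]
contact_force: [-0.1, 1.0, -0.6]
width: 0.0231
gripper_force: 39.2
```

```bash
python3 -m pendant '[{"dx":0,"dy":0,"dz":-0.02,"rx":0,"ry":0,"rz":0,"hand":0.012},{"dx":0,"dy":0,"dz":-0.03,"rx":0,"ry":0,"rz":0,"hand":0.012},{"dx":-0.008,"dy":0.015,"dz":-0.01,"rx":0,"ry":0,"rz":0,"hand":0.012},{"dx":-0.014,"dy":0.03,"dz":0,"rx":0,"ry":0,"rz":0,"hand":0.012},{"dx":-0.014,"dy":0.03,"dz":0,"rx":0,"ry":0,"rz":0,"hand":0.012},{"dx":-0.014,"dy":0.03,"dz":0,"rx":0,"ry":0,"rz":0,"hand":0.012},{"dx":-0.014,"dy":0.03,"dz":0,"rx":0,"ry":0,"rz":0,"hand":0.012},{"dx":-0.014,"dy":0.03,"dz":0,"rx":0,"ry":0,"rz":0,"hand":0.012},{"dx":-0.014,"dy":0.03,"dz":0,"rx":0,"ry":0,"rz":0,"hand":0.012},{"dx":-0.008,"dy":0.02,"dz":0,"rx":0,"ry":0,"rz":0,"hand":0.012},{"dx":0,"dy":0.007,"dz":0,"rx":0,"ry":0,"rz":0,"hand":0.012},{"dx":0,"dy":0,"dz":0,"rx":0,"ry":0,"rz":0,"hand":0.012}]'
python3 -m pendant '[{"dx":0,"dy":0,"dz":0,"rx":0,"ry":0,"rz":0,"hand":0.012}]'
```

```text
clock: 15.32
position: [0.5454, -0.235, 0.0773]
ee_rot: [0.0, 1.0, -0.002, 0.0]
contact_force: [-0.0, -0.2, 0.3]
width: 0.0229
gripper_force: 39.3
clock: 15.4
position: [0.546, -0.2326, 0.0772]
ee_rot: [-0.0, 1.0, -0.001, 0.0]
contact_force: [-0.2, 1.1, -0.2]
width: 0.0227
gripper_force: 39.3
```

Contact is expected at TCP z of about 0.0205.

```bash
python3 -m pendant '[{"dx":0,"dy":0,"dz":0.015,"rx":0,"ry":0,"rz":0,"hand":0.012},{"dx":0,"dy":0,"dz":0.02,"rx":0,"ry":0,"rz":0,"hand":0.012},{"dx":0,"dy":0,"dz":0.012,"rx":0,"ry":0,"rz":0,"hand":0.012},{"dx":0,"dy":0,"dz":0.006,"rx":0,"ry":0,"rz":0,"hand":0.012},{"dx":0,"dy":0,"dz":0.001,"rx":0,"ry":0,"rz":0,"hand":0.012},{"dx":0,"dy":0,"dz":0.001,"rx":0,"ry":0,"rz":0,"hand":0.012},{"dx":0,"dy":0,"dz":0,"rx":0,"ry":0,"rz":0,"hand":0.012},{"dx":0,"dy":0,"dz":0,"rx":0,"ry":0,"rz":0,"hand":0.012}]'
```

```text
clock: 16.07
position: [0.5469, -0.2326, 0.0232]
ee_rot: [0.0, 1.0, 0.0, 0.001]
contact_force: [0.2, -0.4, -1.4]
width: 0.0229
gripper_force: 39.3
```

```bash
python3 -m pendant '[{"dx":0,"dy":0,"dz":0.001,"rx":0,"ry":0,"rz":0,"hand":0.012},{"dx":0,"dy":0,"dz":0.0005,"rx":0,"ry":0,"rz":0,"hand":0.012},{"dx":0,"dy":0,"dz":0,"rx":0,"ry":0,"rz":0,"hand":0.012},{"dx":0,"dy":0,"dz":0,"rx":0,"ry":0,"rz":0,"hand":0.012}]'
```

```text
clock: 16.4
position: [0.5462, -0.2326, 0.021]
ee_rot: [0.0, 1.0, 0.0, 0.0]
contact_force: [-0.3, 0.6, -0.5]
width: 0.0231
gripper_force: 39.3
```

```bash
python3 -m pendant '[{"dx":0,"dy":0,"dz":0.0008,"rx":0,"ry":0,"rz":0,"hand":0.012},{"dx":0,"dy":0,"dz":0,"rx":0,"ry":0,"rz":0,"hand":0.012},{"dx":0,"dy":0,"dz":0,"rx":0,"ry":0,"rz":0,"hand":0.04},{"dx":0,"dy":0,"dz":0,"rx":0,"ry":0,"rz":0,"hand":0.04},{"dx":0,"dy":0,"dz":0,"rx":0,"ry":0,"rz":0,"hand":0.04},{"dx":0,"dy":0,"dz":-0.01,"rx":0,"ry":0,"rz":0,"hand":0.04},{"dx":0,"dy":0,"dz":-0.02,"rx":0,"ry":0,"rz":0,"hand":0.04},{"dx":0,"dy":0,"dz":-0.03,"rx":0,"ry":0,"rz":0,"hand":0.04},{"dx":0,"dy":0,"dz":-0.03,"rx":0,"ry":0,"rz":0,"hand":0.04}]'
python3 -m pendant '[{"dx":0.007,"dy":-0.02,"dz":0,"rx":0,"ry":0,"rz":0,"hand":0.04},{"dx":0.012,"dy":-0.033,"dz":0,"rx":0,"ry":0,"rz":0,"hand":0.04},{"dx":0.012,"dy":-0.033,"dz":0,"rx":0,"ry":0,"rz":0,"hand":0.04},{"dx":0.012,"dy":-0.033,"dz":0,"rx":0,"ry":0,"rz":0,"hand":0.04},{"dx":0.012,"dy":-0.033,"dz":0,"rx":0,"ry":0,"rz":0,"hand":0.04},{"dx":0.012,"dy":-0.033,"dz":0,"rx":0,"ry":0,"rz":0,"hand":0.04},{"dx":0.012,"dy":-0.033,"dz":0,"rx":0,"ry":0,"rz":0,"hand":0.04},{"dx":0.012,"dy":-0.033,"dz":0,"rx":0,"ry":0,"rz":0,"hand":0.04},{"dx":0.012,"dy":-0.033,"dz":0,"rx":0,"ry":0,"rz":0,"hand":0.04},{"dx":0.012,"dy":-0.033,"dz":0,"rx":0,"ry":0,"rz":0,"hand":0.04},{"dx":0,"dy":-0.006,"dz":0,"rx":0,"ry":0,"rz":0,"hand":0.04},{"dx":0,"dy":0,"dz":0,"rx":0,"ry":0,"rz":0,"hand":0.04}]'
python3 - <<'E'
from m import *
d=grab('wrist');s=d['s'];print(s['position'])
for lo in ((24,110,110),(10,110,60)):
  for c,st,cm in comps(mask(d,lo,(34,255,255)),60): print(c,st,ray(d,*c,.03))
save(d,'w5.png')
E
```

```text
clock: 17.15
position: [0.5455, -0.2322, 0.1108]
ee_rot: [-0.0, 1.0, 0.0, -0.001]
contact_force: [0.9, -0.2, 0.1]
width: 0.04
gripper_force: 0.0
clock: 18.15
position: [0.6613, 0.0932, 0.1103]
ee_rot: [-0.0, 1.0, 0.002, 0.0]
contact_force: [0.2, 0.0, -0.3]
width: 0.04
gripper_force: 0.0
[0.66132767 0.09315033 0.11032444]
[319.5625   201.546875] [314 198  13   8  64] [0.66460715 0.09658157 0.03      ]
[81.5        44.01515152] [71 42 23  5 66] [0.77871114 0.26422657 0.03      ]
[89.59674797 88.26341463] [ 64  55  75  97 615] [0.74951505 0.26452755 0.03      ]
[510.51621502  80.05775211] [ 446   64  126   36 2251] [ 0.75663077 -0.04176677  0.03      ]
[492.42031171 134.11865259] [ 439  104  111   51 1989] [ 0.71835008 -0.03464117  0.03      ]
[321.71217712 199.04428044] [309 186  26  27 542] [0.66670513 0.09485344 0.03      ]
```

View pics/w5.png

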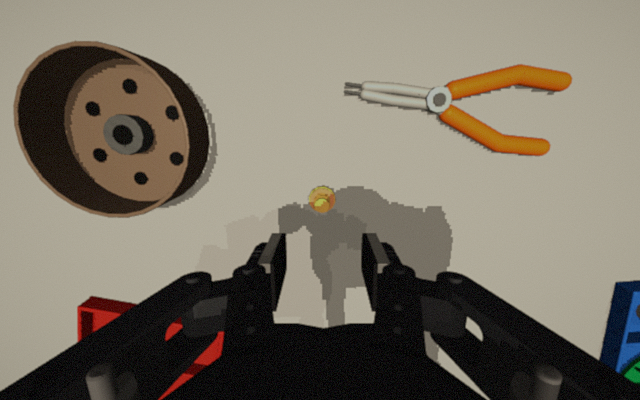

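The plug's shank top is near (320,203), almost under the tool. I'll measure again now that the arm has settled.

```bash
python3 -m pendant '[{"dx":0,"dy":0,"dz":0,"rx":0,"ry":0,"rz":0,"hand":0.04},{"dx":0,"dy":0,"dz":0,"rx":0,"ry":0,"rz":0,"hand":0.04}]'
python3 - <<'E'
from m import *
d=grab('wrist');s=d['s'];print(s['position'])
for c,st,cm in comps(mask(d,(10,110,60),(34,255,255)),60)[-1:]: print(c,st,ray(d,*c,.02))
h=d['frame'][175:225,300:345].copy();w=mask(d,(22,110,110),(36,255,255))
for c,st,cm in comps(w,20): print('top',c,st,ray(d,*c,.03))
E
```

```text
clock: 18.37
position: [0.6606, 0.0889, 0.1102]
ee_rot: [0.0, 1.0, -0.001, -0.0]
contact_force: [0.6, 0.3, 0.3]
width: 0.0401
gripper_force: 0.0
[0.66064592 0.08892561 0.11020222]
[316.74211503 198.13358071] [304 185  27  27 539] [0.66414126 0.0947313  0.02      ]
top [315.44155844 190.        ] [304 185  26  16  77] [0.67347354 0.09549696 0.03      ]
top [315.60606061 201.23232323] [309 197  15   9  99] [0.66417996 0.09543316 0.03      ]
```

```bash
python3 -m pendant '[{"dx":0.003,"dy":-0.005,"dz":0.02,"rx":0,"ry":0,"rz":0,"hand":0.04},{"dx":0,"dy":0,"dz":0.025,"rx":0,"ry":0,"rz":0,"hand":0.04},{"dx":0,"dy":0,"dz":0.02,"rx":0,"ry":0,"rz":0,"hand":0.04},{"dx":0,"dy":0,"dz":0.008,"rx":0,"ry":0,"rz":0,"hand":0.04},{"dx":0,"dy":0,"dz":0,"rx":0,"ry":0,"rz":0,"hand":0.04},{"dx":0,"dy":0,"dz":0,"rx":0,"ry":0,"rz":0,"hand":0.04}]'
```

```text
clock: 18.92
position: [0.6643, 0.0946, 0.0373]
ee_rot: [0.0, 1.0, -0.0, -0.0]
contact_force: [0.0, 0.0, 1.0]
width: 0.0398
gripper_force: 0.0
```

```bash
python3 -m pendant '[{"dx":-0.001,"dy":0,"dz":0.01,"rx":0,"ry":0,"rz":0,"hand":0.04},{"dx":0,"dy":0,"dz":0.008,"rx":0,"ry":0,"rz":0,"hand":0.04},{"dx":0,"dy":0,"dz":0.003,"rx":0,"ry":0,"rz":0,"hand":0.035},{"dx":0,"dy":0,"dz":0,"rx":0,"ry":0,"rz":0,"hand":0.03},{"dx":0,"dy":0,"dz":0,"rx":0,"ry":0,"rz":0,"hand":0.026},{"dx":0,"dy":0,"dz":0,"rx":0,"ry":0,"rz":0,"hand":0.022},{"dx":0,"dy":0,"dz":0,"rx":0,"ry":0,"rz":0,"hand":0.018},{"dx":0,"dy":0,"dz":0,"rx":0,"ry":0,"rz":0,"hand":0.015},{"dx":0,"dy":0,"dz":0,"rx":0,"ry":0,"rz":0,"hand":0.012},{"dx":0,"dy":0,"dz":0,"rx":0,"ry":0,"rz":0,"hand":0.004},{"dx":0,"dy":0,"dz":0,"rx":0,"ry":0,"rz":0,"hand":0.004},{"dx":0,"dy":0,"dz":0,"rx":0,"ry":0,"rz":0,"hand":0.004}]'
```

```text
clock: 19.92
position: [0.6634, 0.0955, 0.0164]
ee_rot: [0.0, 1.0, 0.0, 0.0]
contact_force: [-0.2, -0.1, 3.9]
width: 0.0118
gripper_force: 39.0
```

```bash
python3 -m pendant '[{"dx":0,"dy":0,"dz":-0.02,"rx":0,"ry":0,"rz":0,"hand":0.004},{"dx":0,"dy":0,"dz":-0.03,"rx":0,"ry":0,"rz":0,"hand":0.004},{"dx":-0.013,"dy":-0.012,"dz":-0.02,"rx":0,"ry":0,"rz":0,"hand":0.004},{"dx":-0.02,"dy":-0.018,"dz":-0.01,"rx":0,"ry":0,"rz":0,"hand":0.004},{"dx":-0.023,"dy":-0.02,"dz":0,"rx":0,"ry":0,"rz":0,"hand":0.004},{"dx":-0.023,"dy":-0.02,"dz":0,"rx":0,"ry":0,"rz":0,"hand":0.004},{"dx":-0.023,"dy":-0.02,"dz":0,"rx":0,"ry":0,"rz":0,"hand":0.004},{"dx":-0.023,"dy":-0.02,"dz":0,"rx":0,"ry":0,"rz":0,"hand":0.004},{"dx":-0.02,"dy":-0.018,"dz":0,"rx":0,"ry":0,"rz":0,"hand":0.004},{"dx":-0.013,"dy":-0.012,"dz":0,"rx":0,"ry":0,"rz":0,"hand":0.004},{"dx":0,"dy":0,"dz":0,"rx":0,"ry":0,"rz":0,"hand":0.004},{"dx":0,"dy":0,"dz":0,"rx":0,"ry":0,"rz":0,"hand":0.004}]'
python3 -m pendant '[{"dx":0,"dy":0,"dz":0,"rx":0,"ry":0,"rz":0,"hand":0.004}]'
python3 - <<'E'
from m import *
d=grab('wrist');s=d['s'];print(s['position']);save(d,'w6.png')
E
```

```text
clock: 20.92
position: [0.5044, 0.236, 0.0959]
ee_rot: [0.0, 1.0, 0.001, 0.0]
contact_force: [1.2, 0.3, -0.2]
width: 0.0119
gripper_force: 39.0
clock: 21.0
position: [0.5058, 0.2353, 0.096]
ee_rot: [0.0, 1.0, 0.0, 0.0]
contact_force: [0.8, 0.0, -0.4]
width: 0.0117
gripper_force: 39.0
[0.50579613 0.23525789 0.09598914]
```

View pics/w6.png

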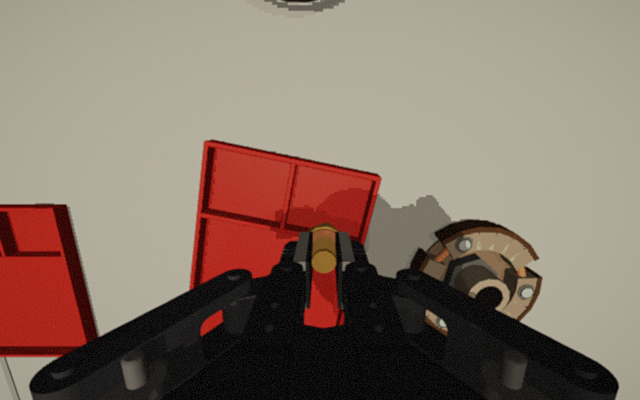

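The plug hangs upright over the red tray, whose far rim corners are at (208,142) and (380,177).

Run:
```python
from m import *
d=grab('wrist');a=ray(d,207.5,141,.018);b=ray(d,381,176.5,.018)
print(a,b,np.linalg.norm(a-b)); y=(a-b)/np.linalg.norm(a-b);x=np.array([y[1],-y[0],0]);c=(a+b)/2-.099*x
print(np.degrees(np.arctan2(x[1],x[0])),c,c-.029*x,c+.068*x+.034*y,c+.068*x-.034*y,d['s']['position'])
```

```text
[0.55744299 0.32283589 0.018     ] [0.53034233 0.19027631 0.018     ] 0.13530146591089504
-11.554406820226774 [0.4468989  0.27638564 0.018     ] [0.41848659 0.28219429 0.018     ] [0.52033102 0.29607634 0.018     ] [0.50671074 0.22945436 0.018     ] [0.50607095 0.2349615  0.09596036]
```

```bash
python3 -m pendant '[{"dx":0,"dy":0.003,"dz":0.02,"rx":0,"ry":0,"rz":0,"hand":0.004},{"dx":0,"dy":0,"dz":0.025,"rx":0,"ry":0,"rz":0,"hand":0.004},{"dx":0,"dy":0,"dz":0.015,"rx":0,"ry":0,"rz":0,"hand":0.004},{"dx":0,"dy":0,"dz":0.009,"rx":0,"ry":0,"rz":0,"hand":0.004},{"dx":0,"dy":0,"dz":0.004,"rx":0,"ry":0,"rz":0,"hand":0.004},{"dx":0,"dy":0,"dz":0.001,"rx":0,"ry":0,"rz":0,"hand":0.004},{"dx":0,"dy":0,"dz":0,"rx":0,"ry":0,"rz":0,"hand":0.004},{"dx":0,"dy":0,"dz":0,"rx":0,"ry":0,"rz":0,"hand":0.004}]'
```

```text
clock: 21.77
position: [0.506, 0.2326, 0.0228]
ee_rot: [-0.0, 1.0, 0.0, 0.001]
contact_force: [0.9, -0.1, -0.2]
width: 0.0117
gripper_force: 39.0
```

```bash
python3 -m pendant '[{"dx":0,"dy":0,"dz":0.001,"rx":0,"ry":0,"rz":0,"hand":0.004},{"dx":0,"dy":0,"dz":0.001,"rx":0,"ry":0,"rz":0,"hand":0.004},{"dx":0,"dy":0,"dz":0.001,"rx":0,"ry":0,"rz":0,"hand":0.004},{"dx":0,"dy":0,"dz":0,"rx":0,"ry":0,"rz":0,"hand":0.004},{"dx":0,"dy":0,"dz":0,"rx":0,"ry":0,"rz":0,"hand":0.004}]'
```

```text
clock: 22.18
position: [0.5054, 0.2326, 0.0194]
ee_rot: [-0.0, 1.0, 0.0, 0.001]
contact_force: [-0.5, -0.5, 2.3]
width: 0.0119
gripper_force: 39.4
```

```bash
python3 -m pendant '[{"dx":0,"dy":0,"dz":0,"rx":0,"ry":0,"rz":0,"hand":0.03},{"dx":0,"dy":0,"dz":0,"rx":0,"ry":0,"rz":0,"hand":0.03},{"dx":0,"dy":0,"dz":0,"rx":0,"ry":0,"rz":0,"hand":0.03},{"dx":0,"dy":0,"dz":-0.01,"rx":0,"ry":0,"rz":0,"hand":0.03},{"dx":0,"dy":0,"dz":-0.02,"rx":0,"ry":0,"rz":0,"hand":0.03},{"dx":0,"dy":0,"dz":-0.03,"rx":0,"ry":0,"rz":0,"hand":0.03},{"dx":0,"dy":0,"dz":-0.03,"rx":0,"ry":0,"rz":0,"hand":0.055},{"dx":0,"dy":0,"dz":-0.01,"rx":0,"ry":0,"rz":0,"hand":0.055}]'
python3 -m pendant '[{"dx":-0.014,"dy":0.026,"dz":0,"rx":0,"ry":0,"rz":0,"hand":0.055},{"dx":-0.014,"dy":0.026,"dz":0,"rx":0,"ry":0,"rz":0,"hand":0.055},{"dx":-0.014,"dy":0.026,"dz":0,"rx":0,"ry":0,"rz":0,"hand":0.055},{"dx":-0.014,"dy":0.026,"dz":0,"rx":0,"ry":0,"rz":0,"hand":0.055},{"dx":-0.014,"dy":0.026,"dz":0,"rx":0,"ry":0,"rz":0,"hand":0.055},{"dx":0,"dy":0,"dz":0,"rx":0,"ry":0,"rz":0,"hand":0.055},{"dx":0,"dy":0,"dz":0,"rx":0,"ry":0,"rz":0,"hand":0.055},{"dx":0,"dy":0,"dz":0,"rx":0,"ry":0,"rz":0,"hand":0.055}]'
python3 - <<'E'
from m import *
d=grab('wrist');s=d['s'];print(s['position']);save(d,'w7.png')
E
```

```text
clock: 22.85
position: [0.5075, 0.2333, 0.1238]
ee_rot: [-0.001, 1.0, 0.0, 0.004]
contact_force: [0.1, 0.1, -0.3]
width: 0.0529
gripper_force: 0.0
clock: 23.52
position: [0.4357, 0.1026, 0.1194]
ee_rot: [-0.0, 1.0, -0.0, 0.001]
contact_force: [-0.2, 0.1, 0.5]
width: 0.055
gripper_force: 0.0
[0.4357303  0.10263362 0.11935178]
```

View pics/w7.png

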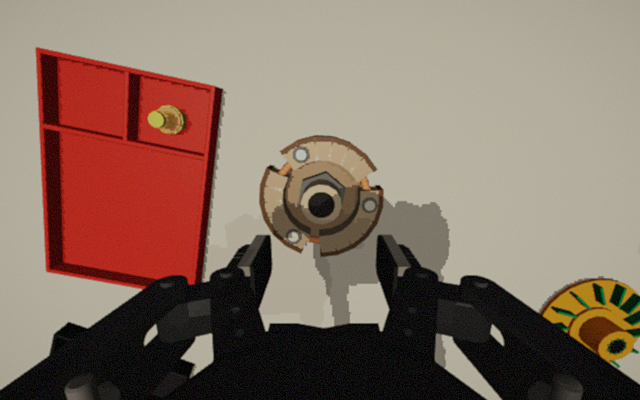

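The small plug stands in its red pocket. The clutch hub hole is at (321,205), and the red rim corners are at (38,49), (219,88) and (48,272).

Run:
```python
from m import *
d=grab('wrist');print(d['s']['position'],ray(d,321,205,.04))
a=ray(d,37,48,.018);b=ray(d,220,87,.018);e=ray(d,48,272,.018)
print(a,b,e,np.linalg.norm(a-b),np.linalg.norm(a-e));c=(b+e)/2;y=(a-b)/np.linalg.norm(a-b);x=np.array([y[1],-y[0],0]);print('centre',c,c-.029*x,np.degrees(np.arctan2(x[1],x[0])))
```

```text
[0.43595887 0.10296483 0.11930474] [0.43671883 0.10521894 0.04      ]
[0.55629934 0.3247306  0.018     ] [0.52826345 0.1859294  0.018     ] [0.36427539 0.36335816 0.018     ] 0.14160432536474837 0.19587059027510947
centre [0.44626942 0.27464378 0.018     ] [0.41784348 0.28038542 0.018     ] -11.419301722596138
```

```bash
python3 -m pendant '[{"dx":0.001,"dy":-0.002,"dz":0.02,"rx":0,"ry":0,"rz":0,"hand":0.055},{"dx":0,"dy":0,"dz":0.025,"rx":0,"ry":0,"rz":0,"hand":0.055},{"dx":0,"dy":0,"dz":0.02,"rx":0,"ry":0,"rz":0,"hand":0.055},{"dx":0,"dy":0,"dz":0.008,"rx":0,"ry":0,"rz":0,"hand":0.055},{"dx":0,"dy":0,"dz":0,"rx":0,"ry":0,"rz":0,"hand":0.055},{"dx":0,"dy":0,"dz":0,"rx":0,"ry":0,"rz":0,"hand":0.055}]'
```

```text
clock: 24.12
position: [0.4366, 0.1049, 0.046]
ee_rot: [0.0, 1.0, 0.001, -0.0]
contact_force: [1.2, 0.6, -0.2]
width: 0.0553
gripper_force: 0.0
```

```bash
python3 -m pendant '[{"dx":0,"dy":0,"dz":0.01,"rx":0,"ry":0,"rz":0,"hand":0.055},{"dx":0,"dy":0,"dz":0.008,"rx":0,"ry":0,"rz":0,"hand":0.055},{"dx":0,"dy":0,"dz":0.003,"rx":0,"ry":0,"rz":0,"hand":0.055},{"dx":0,"dy":0,"dz":0,"rx":0,"ry":0,"rz":0,"hand":0.045},{"dx":0,"dy":0,"dz":0,"rx":0,"ry":0,"rz":0,"hand":0.02},{"dx":0,"dy":0,"dz":0,"rx":0,"ry":0,"rz":0,"hand":0.02},{"dx":0,"dy":0,"dz":0,"rx":0,"ry":0,"rz":0,"hand":0.02},{"dx":0,"dy":0,"dz":0,"rx":0,"ry":0,"rz":0,"hand":0.02},{"dx":0,"dy":0,"dz":0,"rx":0,"ry":0,"rz":0,"hand":0.02}]' 60
```

```text
clock: 24.87
position: [0.4364, 0.1046, 0.0257]
ee_rot: [-0.0, 1.0, -0.0, 0.001]
contact_force: [-1.4, 0.5, 6.2]
width: 0.0313
gripper_force: 59.3
```

```bash
python3 -m pendant '[{"dx":0,"dy":0,"dz":-0.01,"rx":0,"ry":0,"rz":0,"hand":0.02},{"dx":0,"dy":0,"dz":-0.025,"rx":0,"ry":0,"rz":0,"hand":0.02},{"dx":0,"dy":0,"dz":-0.02,"rx":0,"ry":0,"rz":0,"hand":0.02},{"dx":-0.002,"dy":-0.018,"dz":-0.005,"rx":0,"ry":0,"rz":0,"hand":0.02},{"dx":-0.003,"dy":-0.028,"dz":0,"rx":0,"ry":0,"rz":0,"hand":0.02},{"dx":-0.003,"dy":-0.028,"dz":0,"rx":0,"ry":0,"rz":0,"hand":0.02},{"dx":-0.003,"dy":-0.028,"dz":0,"rx":0,"ry":0,"rz":0,"hand":0.02},{"dx":-0.003,"dy":-0.028,"dz":0,"rx":0,"ry":0,"rz":0,"hand":0.02},{"dx":-0.003,"dy":-0.028,"dz":0,"rx":0,"ry":0,"rz":0,"hand":0.02},{"dx":-0.001,"dy":-0.02,"dz":0,"rx":0,"ry":0,"rz":0,"hand":0.02},{"dx":0,"dy":0,"dz":0,"rx":0,"ry":0,"rz":0,"hand":0.02},{"dx":0,"dy":0,"dz":0,"rx":0,"ry":0,"rz":0,"hand":0.02}]'
python3 -m pendant '[{"dx":0,"dy":0,"dz":0,"rx":0,"ry":0,"rz":0,"hand":0.02}]'
python3 - <<'E'
from m import *
d=grab('wrist');s=d['s'];print(s['position']);save(d,'w8.png')
E
```

```text
clock: 25.87
position: [0.4173, 0.2829, 0.0842]
ee_rot: [0.001, 1.0, 0.001, -0.001]
contact_force: [-0.9, -0.5, -5.7]
width: 0.0317
gripper_force: 60.9
clock: 25.95
position: [0.4172, 0.2817, 0.0843]
ee_rot: [0.001, 1.0, 0.0, -0.001]
contact_force: [0.2, -0.8, -4.2]
width: 0.0313
gripper_force: 60.9
[0.41723733 0.28166091 0.08427189]
```

View pics/w8.png

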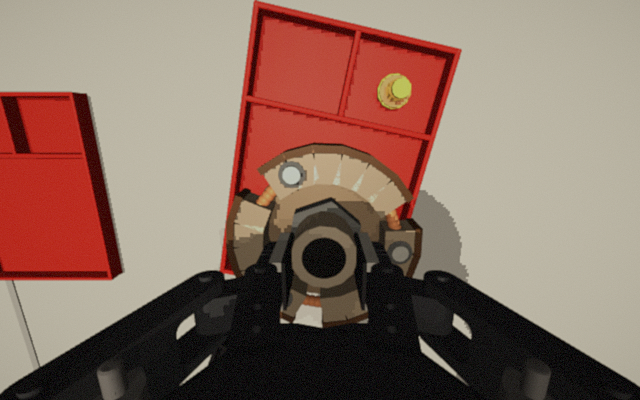

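The clutch hangs level over the bay, and the rim corners (255,2) and (460,48) give one more position check.

Run:
```python
from m import *
d=grab('wrist');a=ray(d,254,2,.018);b=ray(d,461,47,.018)
y=(a-b)/np.linalg.norm(a-b);x=np.array([y[1],-y[0],0]);c=(a+b)/2-.099*x;print(np.linalg.norm(a-b),c,c-.029*x)
p=(ray(d,246,98,.018)+ray(d,432,137,.018))/2; print('bay via partition',p-.068*x)
print('plug',ray(d,401,88,.033)-c, (ray(d,401,88,.033)-c)@x,(ray(d,401,88,.033)-c)@y,d['s']['position'])
```

```text
0.13764133673515153 [0.44607708 0.27684918 0.018     ] [0.41758853 0.28227157 0.018     ]
bay via partition [0.41851337 0.28229675 0.018     ]
plug [ 0.05726619 -0.04438899  0.015     ] 0.06455604309143698 -0.03289856708840114 [0.41739971 0.2814199  0.08438551]
```

```bash
python3 -m pendant '[{"dx":0,"dy":-0.001,"dz":0.015,"rx":0,"ry":0,"rz":0,"hand":0.02},{"dx":0,"dy":0,"dz":0.018,"rx":0,"ry":0,"rz":0,"hand":0.02},{"dx":0,"dy":0,"dz":0.012,"rx":0,"ry":0,"rz":0,"hand":0.02},{"dx":0,"dy":0,"dz":0.006,"rx":0,"ry":0,"rz":0,"hand":0.02},{"dx":0,"dy":0,"dz":0.001,"rx":0,"ry":0,"rz":0,"hand":0.02},{"dx":0,"dy":0,"dz":0,"rx":0,"ry":0,"rz":0,"hand":0.02},{"dx":0,"dy":0,"dz":0,"rx":0,"ry":0,"rz":0,"hand":0.02}]'
```

```text
clock: 26.63
position: [0.4188, 0.2834, 0.0336]
ee_rot: [-0.0, 1.0, -0.0, 0.001]
contact_force: [0.2, -0.2, -4.8]
width: 0.0315
gripper_force: 61.0
```

```bash
python3 -m pendant '[{"dx":0,"dy":0,"dz":0.001,"rx":0,"ry":0,"rz":0,"hand":0.02},{"dx":0,"dy":0,"dz":0.001,"rx":0,"ry":0,"rz":0,"hand":0.02},{"dx":0,"dy":0,"dz":0,"rx":0,"ry":0,"rz":0,"hand":0.02},{"dx":0,"dy":0,"dz":0,"rx":0,"ry":0,"rz":0,"hand":0.02}]'
```

```text
clock: 26.97
position: [0.4181, 0.2835, 0.0312]
ee_rot: [-0.0, 1.0, 0.0, 0.0]
contact_force: [-0.3, 0.1, -5.3]
width: 0.0314
gripper_force: 61.0
```

```bash
python3 -m pendant '[{"dx":0,"dy":0,"dz":0.001,"rx":0,"ry":0,"rz":0,"hand":0.02},{"dx":0,"dy":0,"dz":0.001,"rx":0,"ry":0,"rz":0,"hand":0.02},{"dx":0,"dy":0,"dz":0.0005,"rx":0,"ry":0,"rz":0,"hand":0.02},{"dx":0,"dy":0,"dz":0,"rx":0,"ry":0,"rz":0,"hand":0.02},{"dx":0,"dy":0,"dz":0,"rx":0,"ry":0,"rz":0,"hand":0.02}]'
```

```text
clock: 27.38
position: [0.4181, 0.2835, 0.0288]
ee_rot: [-0.0, 1.0, 0.0, 0.0]
contact_force: [-0.6, -1.2, 1.4]
width: 0.0314
gripper_force: 61.5
```

Contact, so I release, lift and check with the scene camera.

```bash
python3 -m pendant '[{"dx":0,"dy":0,"dz":0,"rx":0,"ry":0,"rz":0,"hand":0.055},{"dx":0,"dy":0,"dz":0,"rx":0,"ry":0,"rz":0,"hand":0.055},{"dx":0,"dy":0,"dz":0,"rx":0,"ry":0,"rz":0,"hand":0.055},{"dx":0,"dy":0,"dz":-0.01,"rx":0,"ry":0,"rz":0,"hand":0.055},{"dx":0,"dy":0,"dz":-0.03,"rx":0,"ry":0,"rz":0,"hand":0.055},{"dx":0,"dy":0,"dz":-0.04,"rx":0,"ry":0,"rz":0,"hand":0.055},{"dx":0,"dy":0,"dz":-0.04,"rx":0,"ry":0,"rz":0,"hand":0.055},{"dx":0,"dy":0,"dz":-0.04,"rx":0,"ry":0,"rz":0,"hand":0.055},{"dx":0,"dy":0,"dz":-0.04,"rx":0,"ry":0,"rz":0,"hand":0.055},{"dx":0,"dy":0,"dz":0,"rx":0,"ry":0,"rz":0,"hand":0.055},{"dx":0,"dy":0,"dz":0,"rx":0,"ry":0,"rz":0,"hand":0.055}]'
python3 - <<'E'
from m import *
d=grab('scene')
cv2.imwrite('pics/end.png',cv2.resize(d['frame'][120:400,130:480,::-1],None,fx=2,fy=2))
E
```

```text
clock: 28.3
position: [0.4196, 0.2843, 0.2314]
ee_rot: [-0.002, 1.0, 0.0, 0.003]
contact_force: [-0.3, 0.7, -0.9]
width: 0.0551
gripper_force: 0.0
```

View pics/end.png

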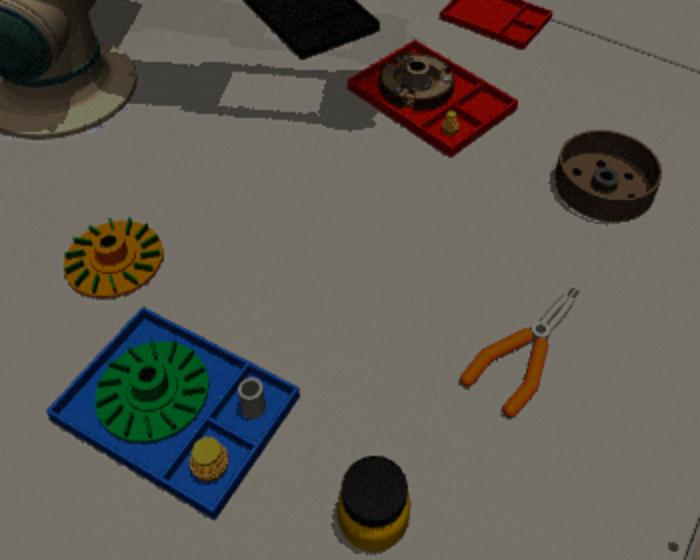

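The crop shows all five parts upright and in their places: clutch (415,80) and small plug (450,124) in red, drive face (150,390), sleeve (251,398) and large plug (208,458) in blue. The bystanders are where they were.

```bash
python3 -c "
from rig import manip
print(manip.sign_off())"
```

```text
the job is handed in; nothing more can be done
None
```

Both kits are made up and handed in at about 28 s: in the last picture all five parts stood upright and released in their bays and pockets, with the pliers, clutch bell and grease jar where they were; no verdict came back.

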